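# Fetch the vial from behind the bottles onto the balance

### The arm

A 6-joint arm with a two-finger parallel gripper is mounted at the origin on a cart in front of the work surface, level with it; the furniture and walls round the work are solid. World frame = base frame: x ahead of the robot, y to its left, z up, the work surface at z = 0. Lengths are in m, angles in rad, forces in N, time in s.
With the tool pointing down it reaches from about 0.375 to 0.925 m from the base axis. Payload 5.7 kg.
Tool frame: the origin (TCP) lies midway between the tips of the shut fingers; the grasp point (between the pads) lies 19 mm behind it; z points along the fingers, y is the line along which they close (so a half turn about z gives the same grasp; the last joint's range is limited). The gripper opens to 85 mm and grips with 20 to 120 N. Pads are 22 mm wide; open, the fingers measure 114 mm over their backs; the gripper's body (76 mm by 85 mm) begins 54 mm behind the grasp point. The pads swing forward as they close: fully open they stand 13 mm farther back than shut.
Start: joints at [1.141, 0.359, 1.51, -0, 1.272, -0.115], TCP at [0.186, 0.57, 0.207] pointing down, gripper open.
Joint ranges: [-2.97, 2.97], [-1.01, 2.36], [0.21, 2.38], [-0.96, 4.11], [0.2, 2.71], [-2.98, 2.98]. Speed limits (rad/s): [2.39, 2.39, 3.14, 3.14, 3.14, 3.14].

### API

Orientations are given as a unit quaternion [w, x, y, z].
In Python, from station import arm, cams gives the robot as it stands. The module is installed in compiled form; this text tells all that it offers.
- The arm moves only by the tool jog_arm, never from a script. Its argument "motion" is a list of rows, each a list of 7 numbers: the shift along the tool's x, y, z normalised to -1 to 1, where 1 is 60 mm, then the turn, a rotation vector about the tool's x, y, z normalised to -1 to 1, where 1 is 6 degrees, then the gripper command: -1 is fully open, 1 is shut, values between are in proportion. In form: [[x, y, z, wx, wy, wz, fingers], ...]. A call has 1 to 5 rows; each row shifts and turns the commanded pose from where the row before left it, along the tool's axes as they then stand; what a row does not reach is not made up. A row lasts 1/8 s, in which the tool goes at most 62.5 mm and 10.7 degrees, less where a joint would pass 70% of its speed; a pose out of reach is approached as far as the arm can. A call with a number of a shift or a turn outside -1 to 1 is refused whole. A call with a gripper value outside its range is refused whole. The fingers move at their own pace and stop on an object; "squeeze" is the grip in N (left out, the last holds). Time passes only in rows, so rows that do not move let the fingers close. It gives the time, the measured TCP pose, the force, the opening and the grip force at its end, in the units of the state.
- arm.sense(): the state, without advancing time (a new reading comes with each control period).
- cams.read_camera(name): name is "scene" or "top" or "wrist"; returns (picture, depth): 420x560x3 uint8, red, green, blue; 420x560 float32, m along the optical axis (not along the pixel's ray), 0 where there is no reading.
- cams.get_calibration(name): a dict with "fov_y" (degrees; the focal length in pixels is half the picture's height over the tangent of half this angle, whatever the lens; pixels are square), "cx", "cy" (the principal point, pixels), "k1" (the pictures are not rectified: a ray, as slopes to the right and down, at radius r is drawn at 1 + k1 r^2 times it, then the intrinsics apply), "R" (3x3) and "t" (3): a world point X has camera coordinates R X + t. Camera axes: x right, y down, z forward; pixel columns grow to the right and rows downward; lengths in m; the calibration is good to about 2 mm. A picture is of the moment at which its call begins: read the wrist's pose just before it. get_calibration takes no time and is no camera call; for the wrist camera it gives the pose at the moment of the call.
- arm.job_done(): hands the job in; it is judged then, once.
The state is a dict: "time_s": time; "qpos": joint angles; "dq": joint speeds; "tau": joint torques, N m; "ee_pos": TCP position; "tool_rot": TCP orientation; "contact_force": force on the tool from outside, world axes, zero at the start; "wrist_torque": the same for the moment, N m; "width": finger opening in m; "grasp_force": force on a finger pad.
Only numpy, scipy, OpenCV 4.12 (cv2) and the standard library are available. Lean on these libraries where they do the work, as an engineer would, in place of code of your own. Each camera call takes 0.05 s, during which the arm holds its last target. There are 200 camera calls.

### The job

Bring the black-capped vial from behind the two bottles in the pale green tray to the middle of the balance pan. First stand both bottles aside, the blue-capped one in the middle of the blue coaster and the white-capped one in the middle of the white coaster, and only then take out the vial; when it stands on the pan, put each bottle back upright on the very spot in the tray where it stood at the start. Leave the white-capped vial where it is and tip nothing over.

Things in the scene. Friction and masses are not known exactly. Their poses are not given: they have to be found in the camera images.
- tray: pale green low-walled reagent tray, fixed, 164 x 184 x 22 mm (its x, y, z), walls 4 mm, floor top 5 mm above the worktop; origin at the centre of its underside, x points away from the robot (turned by a small yaw), z up. The two bottles stand in its front half (about x = -32 mm, y = +44 and -44 mm, on thin printed circles; either bottle on either side), the two vials behind them (about x = +36 mm, y = +28 and -28 mm, either on either side)
- bottle_blue: clear reagent bottle with a blue screw cap and a green label, loose, upright, about 0.24 kg; body 64 mm across, 131 mm tall; the cap is 44 mm across and takes up the top 14 mm, the sloping shoulder lies below it: grip the cap from above; origin at the centre of its underside, z up
- bottle_white: white plastic reagent bottle with a white screw cap, loose, upright, about 0.16 kg; body 60 mm across, 106 mm tall; the cap is 42 mm across and takes up the top 14 mm, the sloping shoulder lies below it: grip the cap from above; origin at the centre of its underside, z up
- vial_black: small glass vial with a black cap, loose, upright, about 22 g, 24 mm across, 56 mm tall (cap: top 12 mm); the one to fetch; origin at the centre of its underside, z up
- vial_white: small glass vial with a white cap, loose, upright, 24 mm across, 56 mm tall; must stay where it is; origin at the centre of its underside, z up
- coaster_blue: flat round blue coaster with a thin dark ring, fixed, 96 mm across, 4 mm thick; parking place of the blue-capped bottle; origin at the centre of its underside (its top is 4 mm higher), z up
- coaster_white: flat round white coaster with a thin dark ring, fixed, 96 mm across, 4 mm thick; parking place of the white-capped bottle; origin at the centre of its underside (its top is 4 mm higher), z up
- pan (a point): centre of the top face of the round steel pan (84 mm across, flat, rigid) of the compact white balance, 30 mm above the worktop; the fixed balance housing is 130 x 100 mm and 22 mm high, with display and keys on the robot's side; z up

How it is judged:
By the outcome, as a careful person would: the job done as asked, in the order asked, and still so for the second after the job is handed in, with the robot touching nothing.
It also fails if it takes over 99 s, if anything falls off the work surface, if the arm or the gripper's body presses on something with over 40 N, if the wrist force passes 120 N, or if a joint passes its speed limit or range.

## Working session

There is one attempt and no reset: what is moved stays moved. The work goes in short steps, Python scripts to look and compute and a tool call to move; the robot and the scene stay as the last step left them, time stands still between calls to the robot, and variables do not carry over. Pictures are saved under pics/ and viewed, at most 14 in all, crops included, and the job is handed in when it is done.

Besides the shell and the picture viewer there is one more tool, called after "Call:" as name([rows], argument=value, ...), one row to a line, values as JSON. jog_arm: Moves the arm, as the interface text tells. Scaled input: -1 to 1 covers 60 mm each way for a shift and 6 degrees each way for a turn. Its arguments: {"type":"object","properties":{"motion":{"type":"array","items":{"type":"array","items":{"type":"number","minimum":-1,"maximum":1}}},"squeeze":{"type":"number"}},"required":["motion"]}

```bash
mkdir -p pics
cat > h.py <<'E'
import numpy as np, cv2
from station import arm, cams
def look(n,f=None):
    c=cams.get_calibration(n); im,d=cams.read_camera(n)
    if f: cv2.imwrite('pics/'+f,im[...,::-1])
    return im,d,c
def F(c): return 210/np.tan(np.radians(c['fov_y'])/2)
def rays(c,uv):
    uv=np.atleast_2d(uv).astype(float); f=F(c)
    p=(uv-[c['cx'],c['cy']])/f; s=p.copy()
    for _ in range(20): s=p/(1+c['k1']*(s**2).sum(1,keepdims=True))
    R=np.array(c['R']); o=-R.T@np.array(c['t'])
    return o,np.c_[s,np.ones(len(s))]@R
def onz(c,uv,z):
    o,d=rays(c,uv); return o+d*((z-o[2])/d[:,2])[:,None]
def cloud(c,dep):
    v,u=np.mgrid[0:420,0:560]; o,d=rays(c,np.c_[u.ravel(),v.ravel()])
    P=o+d*dep.reshape(-1,1); P[dep.ravel()==0]=np.nan
    return P.reshape(420,560,3)
E
python3 - <<'E'
from h import *
for n in ('scene','top'):
    im,d,c=look(n,n+'1.png'); np.savez(n+'1.npz',im=im,d=d); print(n,c['fov_y'],c['k1'],-np.array(c['R']).T@c['t'],np.round(c['R'],2).tolist())
print(arm.sense())
E
```

```text
scene 47.459085695798976 -0.1641459591792637 [-0.07610877  0.44889384  0.58439696] [[-0.46, -0.89, -0.02], [-0.55, 0.3, -0.78], [0.69, -0.35, -0.63]]
top 47.493795981547564 -0.15085130396329122 [0.35675574 0.17447485 0.94457889] [[0.03, -1.0, 0.0], [-0.98, -0.03, -0.17], [0.17, 0.0, -0.98]]
{'time_s': 0.1, 'qpos': array([ 1.14090551e+00,  3.59435939e-01,  1.51135325e+00,  2.84808416e-05,
        1.27252935e+00, -1.15111911e-01]), 'dq': array([ 3.72358280e-04,  2.20297152e-04, -5.26802482e-03,  1.42835263e-03,
        1.55652854e-03,  5.91010800e-05]), 'tau': array([ 7.07136860e-04, -5.28660250e+01, -2.79349744e+01, -5.32270872e-05,
        5.00495749e-03,  7.34403011e-05]), 'ee_pos': array([0.18548246, 0.56989601, 0.20652488]), 'tool_rot': array([-2.45358828e-04,  1.56744547e-01,  9.87638801e-01, -8.27435900e-04]), 'contact_force': array([-0.02393937, -1.03226663,  0.04378318]), 'wrist_torque': array([ 0.01626053,  0.03255246, -0.02508954]), 'grasp_force': 0.0, 'width': 0.08536504274960956}
```

View pics/top1.png

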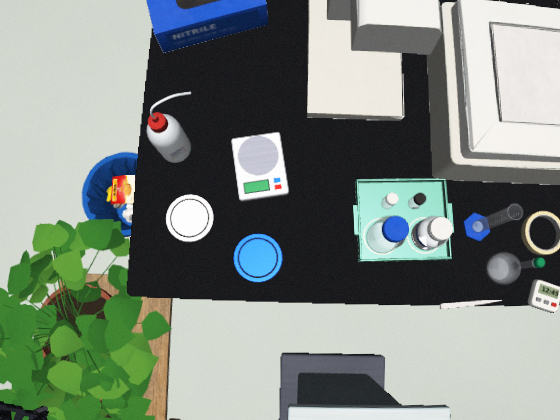

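View pics/scene1.png

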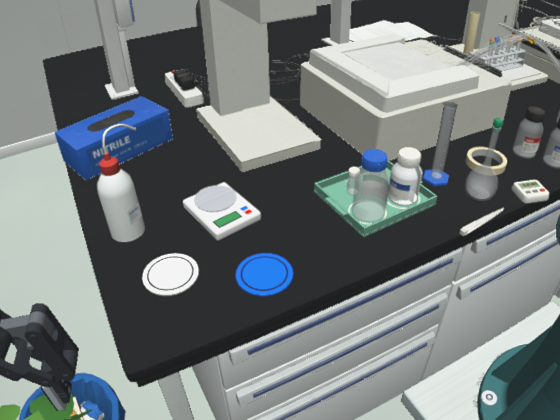

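The top view shows the blue-capped bottle (cap 395,229) and the white one (cap 440,230) in the tray. Behind them are the white vial (391,199) and the black vial (419,199). The white coaster is at (190,217), the blue coaster at (258,257) and the pan at (259,155).

Run:
```python
from h import *
z=np.load('top1.npz'); im,d=z['im'],z['d']; c=cams.get_calibration('top')
P=cloud(c,d); hsv=cv2.cvtColor(im,cv2.COLOR_RGB2HSV); H,S,V=[hsv[...,i].astype(int) for i in range(3)]
def box(u0,v0,u1,v1):
    m=np.zeros((420,560),bool); m[v0:v1,u0:u1]=1; return m
def ell(name,m,zz,hull=True):
    m=m.astype(np.uint8); cs,_=cv2.findContours(m,cv2.RETR_EXTERNAL,cv2.CHAIN_APPROX_NONE); k=max(cs,key=cv2.contourArea)
    w=onz(c,k[:,0,:],zz)[:,:2].astype(np.float32); (x,y),r=cv2.minEnclosingCircle(w); e=cv2.fitEllipse(w)
    mz=np.nanmedian(P[m>0][:,2]); print(name,'enc',np.round([x,y,2*r],4),'ell',np.round(e[0],4),np.round(e[1],4),'z',round(float(mz),4))
ell('cblue',box(225,230,290,285)&(H>95)&(H<125)&(S>150),.004)
ell('cwhite',box(160,190,220,248)&(V>150)&(S<60),.004)
Z=P[...,2]
ell('capB',box(370,205,412,250)&(H>100)&(H<130)&(S>150)&(V>60),.131)
ell('capB_z',box(370,205,412,250)&(Z>.122),.131)
ell('capW_z',box(412,205,460,255)&(Z>.097),.106)
ell('vW_z',box(375,185,405,212)&(Z>.046)&(Z<.07),.056)
ell('vK_z',box(405,185,432,212)&(Z>.046)&(Z<.07),.056)
ell('pan',box(225,125,295,180)&(Z>.0262)&(Z<.04),.030)
# tray rim
m=box(345,170,465,270)&(H>60)&(H<95)&(S>60)
k=np.argwhere(m)[:,::-1]; w=onz(c,k,.022)[:,:2]; w=w.astype(np.float32)
print('tray',cv2.minAreaRect(w))
mm=m&(Z>.017)&(Z<.03); print('trayrimZ',cv2.minAreaRect(P[mm][:,:2].astype(np.float32)))
big=cv2.resize(im[170:275,340:470],None,fx=6,fy=5.6,interpolation=cv2.INTER_CUBIC); cv2.imwrite('pics/traybig.png',big[...,::-1])
```

```text
cblue enc [0.4349 0.2286 0.0989] ell [0.4349 0.2286] [0.0961 0.097 ] z 0.0044
cwhite enc [0.5102 0.3694 0.0972] ell [0.5104 0.3693] [0.0943 0.0953] z 0.0046
capB enc [ 0.4805 -0.0155  0.0477] ell [ 0.4807 -0.0152] [0.0431 0.0466] z 0.1349
capB_z enc [ 0.4812 -0.0159  0.0474] ell [ 0.4814 -0.0158] [0.0433 0.0458] z 0.1349
capW_z enc [ 0.4871 -0.1041  0.0469] ell [ 0.4876 -0.1042] [0.0418 0.045 ] z 0.1099
vW_z enc [ 0.5514 -0.0255  0.0258] ell [ 0.5514 -0.0264] [0.0208 0.0244] z 0.0592
vK_z enc [ 0.5529 -0.0805  0.0245] ell [ 0.5523 -0.0809] [0.0204 0.0236] z 0.0591
pan enc [0.6358 0.2353 0.0831] ell [0.6365 0.2356] [0.0793 0.0813] z 0.0302
tray ((0.5184431672096252, -0.05623530596494675), (0.19446615874767303, 0.2297789752483368), 0.35282179713249207)
trayrimZ ((0.518122136592865, -0.05833013355731964), (0.16470664739608765, 0.20255976915359497), 2.9690303802490234)
```

View pics/traybig.png

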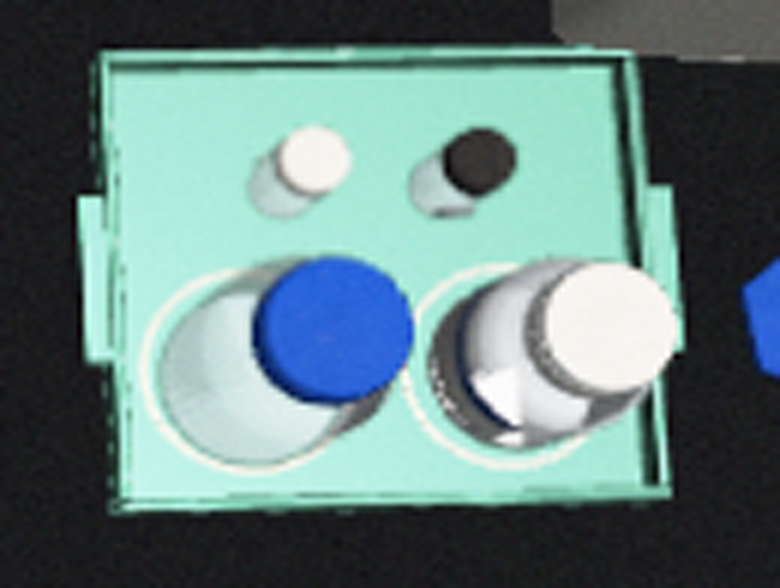

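The crop confirms the layout: blue cap at crop (333,330), white cap (613,330), white vial (315,158) and black vial (480,160), with both bottles inside their circles. I'll turn the tool so that tool y = world +X and tool x = world +Y, and travel above the blue bottle.

Call:
jog_arm([
  [-0.64,-0.65,-0.1,0,0,1,-1],
  [-0.7,-0.58,-0.1,0,0,1,-1],
  [-0.76,-0.5,-0.1,0,0,1,-1],
  [-0.81,-0.42,-0.1,0,0,1,-1],
  [-0.85,-0.33,-0.1,0,0,1,-1],
], squeeze=40)

```text
time_s: 0.72
ee_pos: [0.3083, 0.3243, 0.2373]
tool_rot: [0.0, 0.408, 0.913, -0.0]
contact_force: [0.8, 0.5, 0.3]
width: 0.0849
grasp_force: 0.0
```

Call:
jog_arm([
  [-0.88,-0.24,-0.1,0,0,1,-1],
  [-0.9,-0.15,-0.1,0,0,1,-1],
  [-0.91,-0.05,-0.1,0,0,1,-1],
  [-0.91,0.05,-0.1,0,0,1,-1],
  [-0.9,0.14,-0.1,0,0,1,-1],
])

```text
time_s: 1.35
ee_pos: [0.4315, 0.0802, 0.2674]
tool_rot: [-0.0, 0.631, 0.776, 0.0]
contact_force: [0.5, -0.2, 0.1]
width: 0.0854
grasp_force: 0.0
```

Call:
jog_arm([
  [-0.88,0.23,0,0,0,1,-1],
  [-0.85,0.32,0,0,0,1,-1],
  [0,0,0,0,0,0,-1],
  [0,0,0,0,0,0,-1],
])

```text
time_s: 1.85
ee_pos: [0.4793, -0.0153, 0.2668]
tool_rot: [-0.001, 0.707, 0.707, -0.0]
contact_force: [0.1, 0.2, -0.3]
width: 0.0851
grasp_force: 0.0
```

Run:
```python
from h import *
im,d,c=look('wrist','wrist1.png'); np.savez('wrist1.npz',im=im,d=d)
print(-np.array(c['R']).T@c['t'],np.round(c['R'],2).tolist())
hsv=cv2.cvtColor(im,cv2.COLOR_RGB2HSV); H,S,V=[hsv[...,i].astype(int) for i in range(3)]
P=cloud(c,d); Z=P[...,2]; X=P[...,0]; Y=P[...,1]
def near(x,y,r): return (X-x)**2+(Y-y)**2<r*r
for n,m,zz in (('B',(Z>.128)&(Z<.145)&near(.48,-.0144,.045),.136),('W',(Z>.104)&(Z<.12)&near(.486,-.102,.045),.111),('vW',(Z>.053)&(Z<.07)&near(.5505,-.0245,.03),.061),('vK',(Z>.053)&(Z<.07)&near(.5517,-.0793,.03),.061)):
    m=m.astype(np.uint8); cs,_=cv2.findContours(m,cv2.RETR_EXTERNAL,cv2.CHAIN_APPROX_NONE)
    if not cs: print(n,'none'); continue
    k=max(cs,key=cv2.contourArea)[:,0,:]; w=onz(c,k,zz)[:,:2].astype(np.float32); q=cv2.minEnclosingCircle(w); e=cv2.fitEllipse(w)
    print(n,k.min(0),k.max(0),np.round(q[0],4),round(2*q[1],4),np.round(e[0],4),np.round(e[1],4))
```

```text
[0.47962939 0.06564036 0.43246336] [[1.0, -0.0, -0.0], [0.0, -0.95, 0.31], [-0.0, -0.31, -0.95]]
B [261 168] [311 217] [ 0.4822 -0.0144] 0.0449 [ 0.4823 -0.0146] [0.0432 0.044 ]
W [272 251] [312 289] [ 0.489  -0.1025] 0.0437 [ 0.4886 -0.1027] [0.041  0.0424]
vW [339 175] [359 195] [ 0.551  -0.0251] 0.0237 [ 0.551  -0.0253] [0.0218 0.0228]
vK [338 222] [358 241] [ 0.5525 -0.0797] 0.0244 [ 0.5529 -0.0797] [0.0219 0.0232]
```

View pics/wrist1.png

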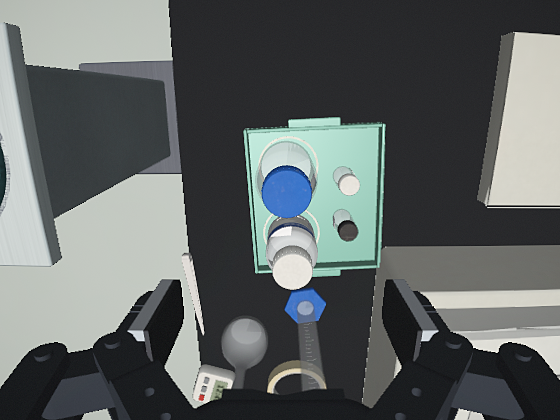

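The wrist view agrees with the top view within about 2 mm: blue cap (287,192), white cap (293,269), white vial (349,184), black vial (347,231). I'll descend to just above the cap and compare it with the pads.

Call:
jog_arm([
  [0.01,0.03,0.7,0,0,0,-1],
  [0,0,0.7,0,0,0,-1],
  [0,0,0.7,0,0,0,-1],
  [0,0,0,0,0,0,-1],
  [0,0,0,0,0,0,-1],
])

```text
time_s: 2.52
ee_pos: [0.4824, -0.0144, 0.1426]
tool_rot: [0.001, 0.707, 0.707, 0.0]
contact_force: [-0.3, -0.4, 0.2]
width: 0.0852
grasp_force: 0.0
```

Run:
```python
from h import *
s=arm.sense(); im,d,c=look('wrist','wrist2.png'); print(s['ee_pos'])
hsv=cv2.cvtColor(im,cv2.COLOR_RGB2HSV); H,S,V=[hsv[...,i].astype(int) for i in range(3)]
P=cloud(c,d); Z=P[...,2]
m=((Z>.128)&(Z<.145)&(H>100)&(H<130)&(S>150)).astype(np.uint8)
cs,_=cv2.findContours(m,cv2.RETR_EXTERNAL,cv2.CHAIN_APPROX_NONE); k=max(cs,key=cv2.contourArea)[:,0,:]
w=onz(c,k,.136)[:,:2].astype(np.float32); e=cv2.fitEllipse(w); print(k.min(0),k.max(0),e,np.nanmedian(Z[m>0]))
for v in range(270,331,10):
    row=d[v]; f=(row>0)&(row<.32); u=np.where(f)[0]; L=u[u<280]; R=u[u>280]
    if len(L) and len(R): print(v,L.max(),R.min(),np.round(P[v,L.max()-2],4),np.round(P[v,R.min()+2],4))
```

```text
[ 0.48244068 -0.01435733  0.14256672]
[242 214] [322 289] ((0.48238861560821533, -0.013452602550387383), (0.042816098779439926, 0.04411354288458824), 179.57586669921875) 0.13386162859508355
270 279 281 [ 0.4794 -0.0245  0.1337] [ 0.4827 -0.024   0.1346]
280 279 281 [ 0.4794 -0.0303  0.1345] [ 0.4827 -0.0302  0.1346]
290 279 281 [ 0.4793 -0.0368  0.1343] [ 0.4827 -0.0368  0.1342]
300 279 281 [ 0.4783 -0.082   0.0731] [ 0.4829 -0.0806  0.0753]
310 279 281 [ 0.4784 -0.0863  0.0802] [ 0.4829 -0.0856  0.0812]
320 279 281 [ 0.4786 -0.0858  0.0936] [ 0.4829 -0.0846  0.0952]
330 279 281 [ 0.4787 -0.0866  0.1039] [ 0.4829 -0.0855  0.1054]
```

View pics/wrist2.png

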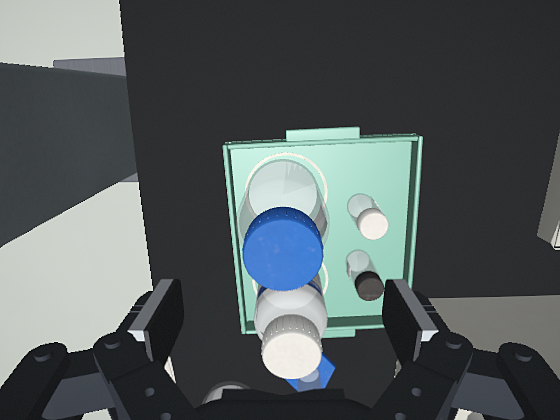

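The blue cap (282,250) lies midway between the pads (182 and 384), so the grasp is centred. Descending and gripping.

Call:
jog_arm([
  [0.01,0,0.3,0,0,0,-1],
  [0,0,0.26,0,0,0,-1],
  [0,0,0,0,0,0,0.0],
  [0,0,0,0,0,0,0.5],
  [0,0,0,0,0,0,1],
], squeeze=40)

```text
time_s: 3.2
ee_pos: [0.4837, -0.0148, 0.1101]
tool_rot: [0.002, 0.707, 0.707, 0.001]
contact_force: [-11.2, 0.7, 47.8]
width: 0.0324
grasp_force: 23.4
```

Call:
jog_arm([
  [0,0,0,0,0,0,1],
  [0,0,0,0,0,0,1],
  [0,0,0,0,0,0,1],
])

```text
time_s: 3.58
ee_pos: [0.4861, -0.0155, 0.1149]
tool_rot: [0.004, 0.707, 0.707, 0.003]
contact_force: [-12.4, 0.7, 60.7]
width: -0.0002
grasp_force: 30.4
```

The fingers shut fully with a 60 N reaction, so they didn't hold the cap. Looking before I move.

Run:
```python
from h import *
im,d,c=look('wrist'); im2,d2,c2=look('scene')
cv2.imwrite('pics/mix3.png',np.hstack([cv2.resize(im[...,::-1],(400,300)),cv2.resize(im2[120:300,290:530,::-1],(400,300))]))
print(arm.sense()['ee_pos'])
```

```text
[ 0.48633915 -0.01550051  0.11496726]
```

View pics/mix3.png

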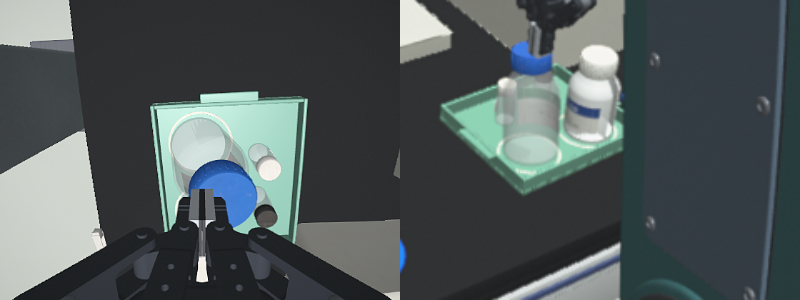

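The wrist half shows the shut fingers overlapping the left half of the blue cap, and the cap seems to lean towards +x. The scene half shows the bottle still standing, with the fingers at its cap. I need numbers and a closer crop.

Run:
```python
from h import *
for n in ('top','scene','wrist'):
    im,d,c=look(n); P=cloud(c,d); hsv=cv2.cvtColor(im,cv2.COLOR_RGB2HSV); H,S,V=[hsv[...,i].astype(int) for i in range(3)]
    m=(H>100)&(H<130)&(S>150)&(np.hypot(P[...,0]-.485,P[...,1]+.015)<.06)&(P[...,2]>.06)
    Q=P[m]; print(n,m.sum(),np.round(np.percentile(Q,[1,50,99],axis=0),4).tolist())
    A=np.c_[Q[:,:2]-[.485,-.015],np.ones(len(Q))]
    if n!='scene':
        for _ in range(4):
            s=np.linalg.lstsq(A,Q[:,2],rcond=None)[0]; r=np.abs(A@s-Q[:,2])<.004; A,Q=A[r],Q[r]
        print('top plane slope',s,len(Q))
    if n=='scene': a=cv2.resize(im[130:230,340:440],(600,600),interpolation=cv2.INTER_CUBIC); cv2.imwrite('pics/z4.png',a[...,::-1])
```

```text
top 188 [[0.443, -0.0275, 0.1211], [0.4934, -0.0011, 0.1366], [0.5164, 0.0234, 0.4683]]
top plane slope [-3.10837019  0.58713788  0.17363234] 11
scene 303 [[0.4757, -0.0265, 0.1189], [0.4868, -0.0039, 0.132], [0.5185, 0.006, 0.1395]]
wrist 4947 [[0.4777, -0.0339, 0.1177], [0.5044, -0.0053, 0.1344], [0.5211, 0.0055, 0.184]]
top plane slope [-0.14496316 -0.04859758  0.13802158] 3092
```

View pics/z4.png

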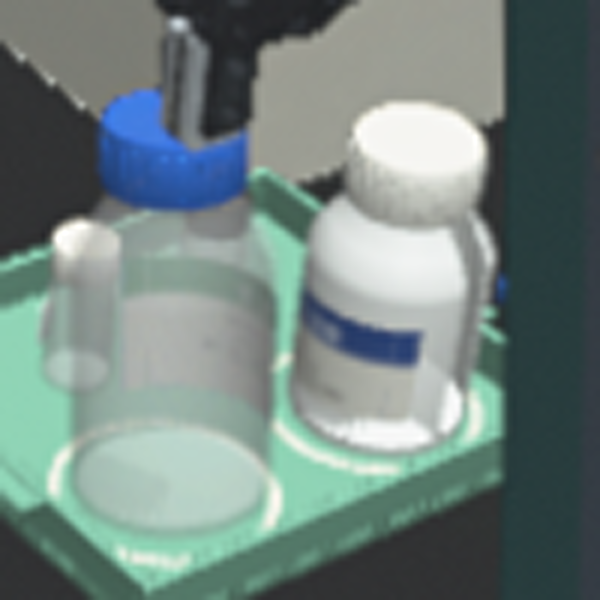

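Run:
```python
from h import *
z=np.load('wrist1.npz'); c=cams.get_calibration('wrist')
im,d,c=look('wrist'); P=cloud(c,d)
print(arm.sense()['ee_pos'],arm.sense()['width'])
for v in range(255,330,6): print(v,[tuple(np.round(P[v,u],3)) for u in (255,270,285,300)])
C=np.array(c['R'])@arm.sense()['ee_pos']+c['t']; f=F(c); print('tcp px',f*C[0]/C[2]+c['cx'],f*C[1]/C[2]+c['cy'],C[2])
print('open: pad depth wrist1',[float(np.round(z['d'][v,u],3)) for v,u in ((290,165),(290,400),(310,150),(310,420))])
```

```text
[ 0.48638669 -0.01552805  0.11495837] 0.00013511118713991
255 [(np.float64(0.471), np.float64(-0.017), np.float64(0.105)), (np.float64(0.48), np.float64(-0.007), np.float64(0.127)), (np.float64(0.487), np.float64(-0.002), np.float64(0.138)), (np.float64(0.494), np.float64(-0.002), np.float64(0.137))]
261 [(np.float64(0.471), np.float64(-0.021), np.float64(0.104)), (np.float64(0.48), np.float64(-0.008), np.float64(0.131)), (np.float64(0.487), np.float64(-0.004), np.float64(0.138)), (np.float64(0.494), np.float64(-0.005), np.float64(0.137))]
267 [(np.float64(0.471), np.float64(-0.026), np.float64(0.103)), (np.float64(0.481), np.float64(-0.005), np.float64(0.143)), (np.float64(0.487), np.float64(-0.004), np.float64(0.145)), (np.float64(0.494), np.float64(-0.008), np.float64(0.137))]
273 [(np.float64(0.471), np.float64(-0.032), np.float64(0.098)), (np.float64(0.481), np.float64(-0.004), np.float64(0.149)), (np.float64(0.487), np.float64(-0.004), np.float64(0.149)), (np.float64(0.494), np.float64(-0.011), np.float64(0.138))]
279 [(np.float64(0.474), np.float64(-0.008), np.float64(0.148)),
[... 1610 characters left out ...]
np.float64(-0.002), np.float64(0.183))]
321 [(np.float64(0.477), np.float64(-0.002), np.float64(0.186)), (np.float64(0.482), np.float64(-0.003), np.float64(0.185)), (np.float64(0.487), np.float64(-0.009), np.float64(0.175)), (np.float64(0.491), np.float64(-0.003), np.float64(0.184))]
327 [(np.float64(0.477), np.float64(-0.003), np.float64(0.187)), (np.float64(0.482), np.float64(-0.003), np.float64(0.187)), (np.float64(0.487), np.float64(-0.012), np.float64(0.176)), (np.float64(0.491), np.float64(-0.002), np.float64(0.189))]
tcp px 282.5743178813702 260.6542199816412 0.18271654786471137
open: pad depth wrist1 [0.13300000131130219, 0.13300000131130219, 0.11900000274181366, 0.11900000274181366]
```

The shut tips ended up on the cap's -x rim and lean the bottle about 8° towards +x. The cause was going too low: the pads swing forward as they close and wedged on the shoulder. I'll back off slowly straight up so the bottle rights itself, then regrasp about 9 mm higher.

Call:
jog_arm([
  [0,0,-0.05,0,0,0,1],
  [0,0,-0.05,0,0,0,1],
  [0,0,-0.05,0,0,0,1],
  [0,0,-0.05,0,0,0,1],
  [0,0,-0.05,0,0,0,1],
], squeeze=20)

```text
time_s: 4.5
ee_pos: [0.4817, -0.0144, 0.1226]
tool_rot: [-0.0, 0.707, 0.707, -0.0]
contact_force: [-0.5, 0.2, -0.5]
width: 0.0001
grasp_force: 0.0
```

Call:
jog_arm([
  [0,0,-0.07,0,0,0,1],
  [0,0,-0.07,0,0,0,1],
  [0,0,-0.1,0,0,0,1],
  [0,0,-0.2,0,0,0,1],
  [0,0,-0.4,0,0,0,1],
])

```text
time_s: 5.12
ee_pos: [0.4811, -0.0143, 0.1735]
tool_rot: [-0.001, 0.707, 0.707, -0.001]
contact_force: [0.3, 0.5, 0.1]
width: 0.0001
grasp_force: 0.0
```

```bash
cat > cap.py <<'E'
from h import *
import sys
def cap(n,x,y,top,hand=.011,r=.05):
    im,d,c=look(n); P=cloud(c,d); X,Y,Z=P[...,0],P[...,1],P[...,2]
    m=((Z>top-.009)&(Z<top+.012)&(np.hypot(X-x,Y-y)<r)).astype(np.uint8)
    cs,_=cv2.findContours(m,cv2.RETR_EXTERNAL,cv2.CHAIN_APPROX_NONE); k=max(cs,key=cv2.contourArea)[:,0,:]
    w=onz(c,k,top)[:,:2].astype(np.float32); e=cv2.fitEllipse(w); q=cv2.minEnclosingCircle(w)
    print(n,k.min(0),k.max(0),'ell',np.round(e[0],4),np.round(e[1],4),'enc',np.round(q[0],4),round(2*q[1],4),'z',np.round(np.nanmedian(Z[m>0]),4))
    return im
E
python3 - <<'E'
from cap import *
print(arm.sense()['ee_pos'])
im=cap('wrist',.4824,-.0144,.136); cap('top',.4824,-.0144,.136)
a=look('scene')[0][130:260,320:450]
cv2.imwrite('pics/m5.png',np.hstack([cv2.resize(im,(400,300)),cv2.resize(a,(300,300))])[...,::-1])
E
```

```text
[ 0.48113553 -0.01434392  0.17347603]
wrist [249 198] [320 264] ell [ 0.4823 -0.0138] [0.0434 0.0443] enc [ 0.4823 -0.0138] 0.0456 z 0.1339
top [383 216] [404 241] ell [ 0.4794 -0.0113] [0.0335 0.0455] enc [ 0.4807 -0.0137] 0.045 z 0.1349
```

View pics/m5.png

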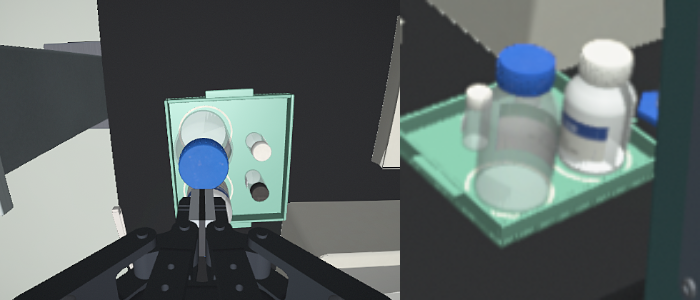

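The bottle is upright again at (.4823, -.0138), its original spot, still centred on the fingers (cap at about 284 px in full resolution). Regrasping with TCP at z = .118 from a partly open gripper.

Call:
jog_arm([
  [0,0,0,0,0,0,-0.45],
  [0,0,0,0,0,0,-0.45],
  [0,0,0,0,0,0,-0.45],
  [0,0,0,0,0,0,-0.45],
  [0,0.01,0,0,0,0,-0.45],
], squeeze=40)

```text
time_s: 5.9
ee_pos: [0.4824, -0.0145, 0.173]
tool_rot: [-0.0, 0.707, 0.707, -0.0]
contact_force: [-0.3, -0.6, 0.1]
width: 0.0619
grasp_force: 0.0
```

Call:
jog_arm([
  [0,0,0.4,0,0,0,-0.45],
  [0,0,0.4,0,0,0,-0.45],
  [0,0,0.12,0,0,0,-0.45],
  [0,0,0,0,0,0,-0.45],
])

```text
time_s: 6.4
ee_pos: [0.4823, -0.0144, 0.1178]
tool_rot: [-0.0, 0.707, 0.707, -0.0]
contact_force: [-0.2, -0.4, 0.6]
width: 0.0617
grasp_force: 0.0
```

Call:
jog_arm([
  [0,0,0,0,0,0,-0.2],
  [0,0,0,0,0,0,0.0],
  [0,0,0,0,0,0,0.1],
  [0,0,0,0,0,0,0.3],
])

```text
time_s: 6.9
ee_pos: [0.4826, -0.0145, 0.1182]
tool_rot: [0.0, 0.707, 0.707, 0.0]
contact_force: [-0.9, 0.3, 0.7]
width: 0.0299
grasp_force: 0.0
```

Width 30 mm with no grip force means the tips closed above the cap. Checking where the real tips are relative to the reported TCP.

Run:
```python
from h import *
im,d,c=look('wrist'); P=cloud(c,d); s=arm.sense(); print(s['ee_pos'],s['width'],s['qpos'])
b=look('scene')[0][130:260,320:450]
cv2.imwrite('pics/m6.png',np.hstack([cv2.resize(im,(400,300)),cv2.resize(b,(380,380))[:300]])[...,::-1])
near=(d>0)&(d<.22)
# finger pixels: above cap, per column lowest-z
for u in range(225,345,8):
    v=np.where(near[:,u]&(P[:,u,2]>.139)&(P[:,u,1]<.03))[0]
    if len(v): print(u,v.min(),np.round(P[v.min(),u],3),np.round(P[v.min()+6,u],3))
```

```text
[ 0.48251695 -0.0144746   0.11807708] 0.03013973800563978 [-1.73125157e-01  3.00529013e-01  1.86350870e+00 -1.18813158e-04
  9.77278524e-01 -1.72415893e-01]
225 277 [ 0.458 -0.007  0.149] [ 0.459 -0.007  0.154]
233 266 [ 0.461 -0.003  0.147] [ 0.462 -0.003  0.152]
241 265 [ 0.464 -0.003  0.145] [ 0.465 -0.004  0.15 ]
249 267 [ 0.467 -0.006  0.141] [ 0.468 -0.008  0.144]
257 390 [ 0.476 -0.004  0.214] [ 0.476 -0.005  0.216]
265 392 [ 0.478 -0.004  0.215] [ 0.478 -0.005  0.216]
273 393 [ 0.48  -0.003  0.217] [ 0.48  -0.004  0.217]
281 395 [ 0.482 -0.005  0.216] [ 0.482 -0.004  0.218]
289 394 [ 0.484 -0.005  0.215] [ 0.484 -0.005  0.217]
297 392 [ 0.486 -0.005  0.215] [ 0.486 -0.003  0.217]
305 390 [ 0.488 -0.003  0.215] [ 0.488 -0.005  0.215]
313 389 [ 0.49  -0.003  0.215] [ 0.49  -0.004  0.216]
321 265 [ 0.499 -0.004  0.145] [ 0.499 -0.003  0.151]
329 265 [ 0.503 -0.004  0.144] [ 0.502 -0.004  0.151]
337 277 [ 0.506 -0.007  0.149] [ 0.504 -0.003  0.161]
```

View pics/m6.png

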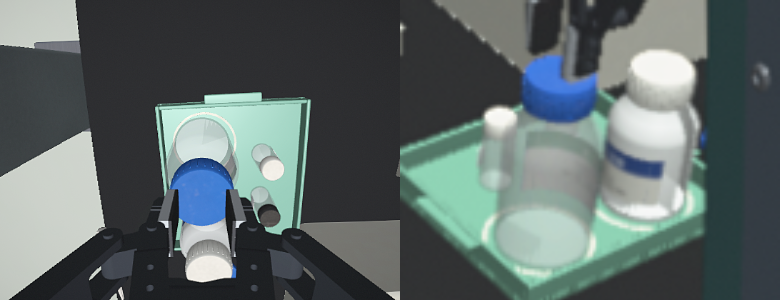

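The fingertips sit about 22–24 mm above the reported TCP: they closed at z≈.142 with TCP at .118. All grasp heights must therefore be about 20 mm lower. Opening, going to TCP z = .100 and gripping.

Call:
jog_arm([
  [0,0,0,0,0,0,-0.45],
  [0,0,0,0,0,0,-0.45],
  [0,0,0,0,0,0,-0.45],
  [0,0,0,0,0,0,-0.45],
])

```text
time_s: 7.5
ee_pos: [0.4824, -0.0145, 0.1179]
tool_rot: [0.0, 0.707, 0.707, -0.0]
contact_force: [0.7, 0.4, 0.1]
width: 0.062
grasp_force: 0.0
```

Call:
jog_arm([
  [0,0,0.15,0,0,0,-0.45],
  [0,0,0.15,0,0,0,-0.45],
  [0,0,0,0,0,0,-0.45],
  [0,0,0,0,0,0,-0.2],
  [0,0,0,0,0,0,-0.1],
])

```text
time_s: 8.12
ee_pos: [0.4826, -0.0145, 0.1]
tool_rot: [0.0, 0.707, 0.707, 0.0]
contact_force: [-0.1, 0.2, 0.2]
width: 0.0471
grasp_force: 0.0
```

Call:
jog_arm([
  [0,0,0,0,0,0,0.1],
  [0,0,0,0,0,0,0.3],
  [0,0,0,0,0,0,0.3],
])

```text
time_s: 8.5
ee_pos: [0.4828, -0.0146, 0.1004]
tool_rot: [0.0, 0.707, 0.707, 0.0]
contact_force: [-1.9, 0.6, 6.4]
width: 0.042
grasp_force: 40.6
```

Gripped at 42 mm wide and 40 N. Lifting and carrying to the blue coaster.

Call:
jog_arm([
  [0,0,-0.1,0,0,0,0.3],
  [0,0,-0.3,0,0,0,0.3],
  [0,0,-0.5,0,0,0,0.3],
  [0.2,0,-0.1,0,0,0,0.3],
  [0.5,-0.1,0,0,0,0,0.3],
])

```text
time_s: 9.12
ee_pos: [0.4772, 0.0278, 0.1601]
tool_rot: [0.001, 0.708, 0.706, 0.0]
contact_force: [-0.6, -0.0, -2.8]
width: 0.0422
grasp_force: 41.3
```

Call:
jog_arm([
  [0.7,-0.15,0,0,0,0,0.3],
  [0.7,-0.15,0,0,0,0,0.3],
  [0.7,-0.15,0,0,0,0,0.3],
  [0.7,-0.15,0,0,0,0,0.3],
  [0.4,-0.07,0,0,0,0,0.3],
])

```text
time_s: 9.75
ee_pos: [0.4345, 0.2219, 0.1588]
tool_rot: [-0.001, 0.707, 0.707, -0.001]
contact_force: [0.3, -0.5, -3.5]
width: 0.0416
grasp_force: 41.3
```

Call:
jog_arm([
  [0.15,0,0,0,0,0,0.3],
  [0,0,0,0,0,0,0.3],
  [0,0,0,0,0,0,0.3],
  [0,0,0,0,0,0,0.3],
])

```text
time_s: 10.25
ee_pos: [0.4365, 0.2277, 0.1598]
tool_rot: [0.0, 0.708, 0.706, -0.0]
contact_force: [0.0, 0.9, -2.5]
width: 0.042
grasp_force: 41.2
```

Run:
```python
from cap import *
s=arm.sense(); print(s['ee_pos'])
im=cap('wrist',s['ee_pos'][0],s['ee_pos'][1],.196)
_,d,c=0,0,cams.get_calibration('wrist')
hsv=cv2.cvtColor(im,cv2.COLOR_RGB2HSV); H,S,V=[hsv[...,i].astype(int) for i in range(3)]
m=((H>95)&(H<125)&(S>150)&(V>60))
# outer edge points of the coaster: keep world pts near expected rim
w=onz(c,np.argwhere(m)[:,::-1],.004)[:,:2]; k=np.hypot(w[:,0]-.435,w[:,1]-.2286)<.06
mm=np.zeros(m.shape,np.uint8); q=np.argwhere(m)[k]; mm[q[:,0],q[:,1]]=1
cs,_=cv2.findContours(mm,cv2.RETR_EXTERNAL,cv2.CHAIN_APPROX_NONE); kk=max(cs,key=cv2.contourArea)[:,0,:]
w=onz(c,kk,.004)[:,:2]; print(np.round(w.min(0),4),np.round(w.max(0),4), kk.min(0),kk.max(0))
r=np.hypot(*(w-[.435,.2286]).T); w=w[(r>.042)&(r<.054)]
A=np.c_[2*w,np.ones(len(w))]; z=np.linalg.lstsq(A,(w**2).sum(1),rcond=None)[0]; print('circ',z[:2],np.sqrt(z[2]+z[:2]@z[:2]),len(w))
cv2.imwrite('pics/m7.png',im[...,::-1])
# home ring + tray in top view, blue bottle gone
t,d,c=look('top'); np.savez('top2.npz',im=t)
```

```text
[0.4365368  0.22766996 0.15980698]
wrist [194 244] [371 339] ell [0.4367 0.2292] [0.0425 0.0625] enc [0.4365 0.2282] 0.0753 z 0.1933
[0.3992 0.22  ] [0.4726 0.2661] [243 146] [321 195]
circ [0. 0.] 0.0 0
```

View pics/m7.png

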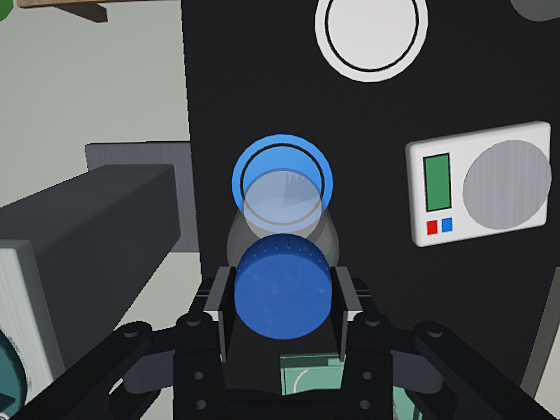

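The blue bottle hangs upright over its coaster: coaster centre about (282,183), bottle base about (283,203), white coaster (372,25), pan (507,185).

Run:
```python
from h import *
c=cams.get_calibration('wrist'); im=cv2.imread('pics/m7.png')[...,::-1]
print('coaster',onz(c,[[282.5,183],[282.5,134],[232,183],[333,183]],.004)[:,:2].round(4).tolist(),'base',onz(c,[283,203],.065).round(4))
print('whitecoaster',onz(c,[[316,25],[429,25],[372,81]],.004)[:,:2].round(4).tolist())
hsv=cv2.cvtColor(im.copy(),cv2.COLOR_RGB2HSV).astype(int)
m=np.zeros(im.shape[:2],np.uint8); sub=im[135:235,455:556]; g=sub.astype(int).mean(2); m[135:235,455:556]=((g>120)&(g<185))
m=cv2.morphologyEx(m,cv2.MORPH_OPEN,np.ones((5,5)))
k=max(cv2.findContours(m,0,1)[0],key=cv2.contourArea)[:,0]; w=onz(c,k,.03)[:,:2].astype(np.float32); print('pan',cv2.fitEllipse(w),cv2.minEnclosingCircle(w),k.min(0),k.max(0))
```

```text
coaster [[0.4365, 0.2317], [0.4366, 0.2769], [0.3891, 0.2318], [0.4838, 0.2317]] base [[0.4369 0.2305 0.065 ]]
whitecoaster [[0.4646, 0.3672], [0.5602, 0.369], [0.5143, 0.3227]]
pan ((0.6365528106689453, 0.2358999401330948), (0.0813446193933487, 0.08188410103321075), 77.98316192626953) ((0.6364126801490784, 0.23582105338573456), 0.041697606444358826) [463 140] [550 229]
```

Call:
jog_arm([
  [0.01,0,0.4,0,0,0,0.3],
  [0,0,0.3,0,0,0,0.3],
  [0,0,0.2,0,0,0,0.3],
  [0,0,0.09,0,0,0,0.3],
  [0,0,0,0,0,0,0.3],
])

```text
time_s: 10.98
ee_pos: [0.4369, 0.2293, 0.1009]
tool_rot: [0.0, 0.707, 0.707, 0.0]
contact_force: [-0.6, 0.5, -3.5]
width: 0.0419
grasp_force: 41.3
```

Call:
jog_arm([
  [0,0,0.01,0,0,0,0.3],
  [0,0,0,0,0,0,-0.45],
  [0,0,0,0,0,0,-0.45],
  [0,0,0,0,0,0,-0.45],
  [0,0,0,0,0,0,-0.45],
])

```text
time_s: 11.6
ee_pos: [0.4364, 0.2292, 0.0999]
tool_rot: [0.0, 0.707, 0.707, 0.0]
contact_force: [0.6, -1.2, -0.3]
width: 0.062
grasp_force: 0.0
```

Call:
jog_arm([
  [0,0,-0.3,0,0,0,-0.45],
  [0,0,-0.7,0,0,0,-0.45],
  [-0.5,0.1,0,0,0,0,-0.45],
  [-0.9,0.15,0,0,0,0,-0.45],
  [-0.9,0.15,0,0,0,0,-0.45],
])

```text
time_s: 12.22
ee_pos: [0.4606, 0.09, 0.1602]
tool_rot: [0.0, 0.707, 0.707, 0.0]
contact_force: [1.0, 0.3, -0.2]
width: 0.0619
grasp_force: 0.0
```

Call:
jog_arm([
  [-0.9,0.15,0,0,0,0,-0.45],
  [-0.9,0.15,0,0,0,0,-0.45],
  [-0.9,0.12,0,0,0,0,-0.45],
  [-0.5,0.05,0,0,0,0,-0.45],
  [0,0,0,0,0,0,-0.45],
])

```text
time_s: 12.85
ee_pos: [0.4888, -0.1029, 0.1599]
tool_rot: [0.0, 0.708, 0.706, -0.0]
contact_force: [-0.4, 1.2, 0.3]
width: 0.0623
grasp_force: 0.0
```

Call:
jog_arm([
  [0,0,0.5,0,0,0,-0.45],
  [0,0,0.4,0,0,0,-0.45],
  [0,0,0,0,0,0,-0.45],
  [0,0,0,0,0,0,-0.45],
])

```text
time_s: 13.35
ee_pos: [0.4887, -0.1002, 0.1066]
tool_rot: [0.0, 0.707, 0.707, 0.0]
contact_force: [-0.3, 0.6, 0.1]
width: 0.062
grasp_force: 0.0
```

Run:
```python
from cap import *
print(arm.sense()['ee_pos'])
im=cap('wrist',.4888,-.1025,.111); cap('top',.436,.2288,.135)
cv2.imwrite('pics/m8.png',np.hstack([cv2.resize(im,(400,300)),cv2.resize(look('top')[0],(400,300))])[...,::-1])
```

```text
[ 0.48870492 -0.10024711  0.10656633]
wrist [242 228] [323 304] ell [ 0.4888 -0.1023] [0.041  0.0426] enc [ 0.4888 -0.1021] 0.0437 z 0.1088
top [241 238] [267 263] ell [0.4356 0.2279] [0.043  0.0441] enc [0.4357 0.2278] 0.0457 z 0.135
```

View pics/m8.png

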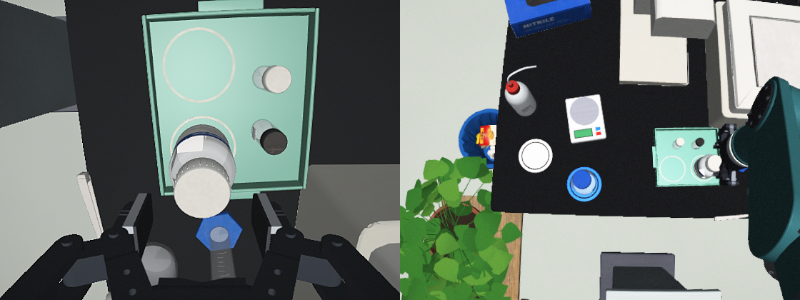

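Blue is parked centrally on its coaster. The white cap (202,190 in the half image) is centred between the pads, and the empty blue-bottle ring shows at (198,65). Gripping white at TCP z≈.075.

Run:
```python
from h import *
im,d,c=look('wrist'); print(arm.sense()['ee_pos'])
sub=im[20:160,205:350].astype(int); hsv=cv2.cvtColor(sub.astype(np.uint8),cv2.COLOR_RGB2HSV).astype(int)
m=np.zeros(im.shape[:2],np.uint8); m[20:160,205:350]=(hsv[...,1]<50)&(hsv[...,2]>150)
k=np.argwhere(m)[:,::-1]; w=onz(c,k,.005)[:,:2]
for _ in range(4):
    A=np.c_[2*w,np.ones(len(w))]; z=np.linalg.lstsq(A,(w**2).sum(1),rcond=None)[0]; R=np.sqrt(z[2]+z[:2]@z[:2]); r=np.hypot(*(w-z[:2]).T); print(z[:2],R,len(w)); w=w[abs(r-R)<.004]
```

```text
[ 0.48912638 -0.1009037   0.10685744]
[ 0.478833   -0.02039918] 0.033591417445924004 13014
[ 0.47876215 -0.02041458] 0.0338426438218215 3148
[ 0.4787485  -0.02040912] 0.03393539105934421 3074
[ 0.47875266 -0.02041617] 0.03397565614308341 3042
```

Call:
jog_arm([
  [-0.02,0,0.3,0,0,0,-0.45],
  [0,0,0.22,0,0,0,-0.45],
  [0,0,0,0,0,0,-0.45],
  [0,0,0,0,0,0,-0.2],
  [0,0,0,0,0,0,-0.1],
])

```text
time_s: 14.18
ee_pos: [0.4888, -0.1022, 0.0752]
tool_rot: [0.0, 0.707, 0.707, 0.0]
contact_force: [-0.2, -0.9, 0.1]
width: 0.0468
grasp_force: 0.0
```

Call:
jog_arm([
  [0,0,0,0,0,0,0.1],
  [0,0,0,0,0,0,0.3],
  [0,0,0,0,0,0,0.3],
  [0,0,0,0,0,0,0.3],
])

```text
time_s: 14.68
ee_pos: [0.4888, -0.1022, 0.0755]
tool_rot: [0.001, 0.707, 0.707, 0.0]
contact_force: [-1.6, 0.9, 5.2]
width: 0.0398
grasp_force: 39.8
```

White gripped (39.8 mm, 40 N). I'll lift it high over the vials and swing wide of the parked blue bottle to the white coaster.

Call:
jog_arm([
  [0,0,-0.1,0,0,0,0.3],
  [0,0,-0.5,0,0,0,0.3],
  [0,0,-0.8,0,0,0,0.3],
  [0.2,0.2,-0.2,0,0,0,0.3],
  [0.6,0.25,0,0,0,0,0.3],
])

```text
time_s: 15.3
ee_pos: [0.5172, -0.0545, 0.172]
tool_rot: [0.002, 0.708, 0.706, 0.001]
contact_force: [-0.2, 0.5, -1.2]
width: 0.0399
grasp_force: 40.8
```

Call:
jog_arm([
  [0.7,0.25,0,0,0,0,0.3],
  [0.8,0.25,0,0,0,0,0.3],
  [0.8,0.25,0,0,0,0,0.3],
  [0.8,0,0,0,0,0,0.3],
  [0.8,0,0,0,0,0,0.3],
])

```text
time_s: 15.92
ee_pos: [0.5601, 0.1822, 0.1696]
tool_rot: [-0.0, 0.707, 0.707, -0.001]
contact_force: [0.7, 0.1, -1.4]
width: 0.0396
grasp_force: 40.8
```

Call:
jog_arm([
  [0.8,0,0,0,0,0,0.3],
  [0.8,-0.2,0,0,0,0,0.3],
  [0.8,-0.3,0,0,0,0,0.3],
  [0.6,-0.2,0,0,0,0,0.3],
  [0.17,-0.12,0,0,0,0,0.3],
])

```text
time_s: 16.55
ee_pos: [0.5099, 0.3727, 0.1695]
tool_rot: [-0.0, 0.706, 0.708, -0.001]
contact_force: [-0.1, -1.1, -2.1]
width: 0.0398
grasp_force: 40.8
```

Call:
jog_arm([
  [0,0,0,0,0,0,0.3],
  [0,0,0,0,0,0,0.3],
])

```text
time_s: 16.8
ee_pos: [0.5117, 0.369, 0.1703]
tool_rot: [0.0, 0.708, 0.707, -0.0]
contact_force: [-0.1, 0.5, -0.9]
width: 0.0395
grasp_force: 40.8
```

Run:
```python
from h import *
s=arm.sense(); print(s['ee_pos'],s['width'])
im,d,c=look('wrist'); P=cloud(c,d)
hsv=cv2.cvtColor(im,cv2.COLOR_RGB2HSV).astype(int)
w=P[(hsv[...,1]<60)&(hsv[...,2]>150)&(np.abs(P[...,2]-.004)<.006)&(np.hypot(P[...,0]-.511,P[...,1]-.37)<.06)]
print(len(w),np.percentile(w,[.5,50,99.5],axis=0).round(4).tolist())
t,_,_=look('top'); cv2.imwrite('pics/m9.png',np.hstack([cv2.resize(im,(400,300)),cv2.resize(t[150:285,140:320],(400,300))])[...,::-1])
```

```text
[0.51174943 0.36896244 0.17033595] 0.039549412251284964
4097 [[0.4649, 0.3492, 0.0012], [0.5111, 0.3857, 0.0032], [0.5577, 0.4166, 0.005]]
```

View pics/m9.png

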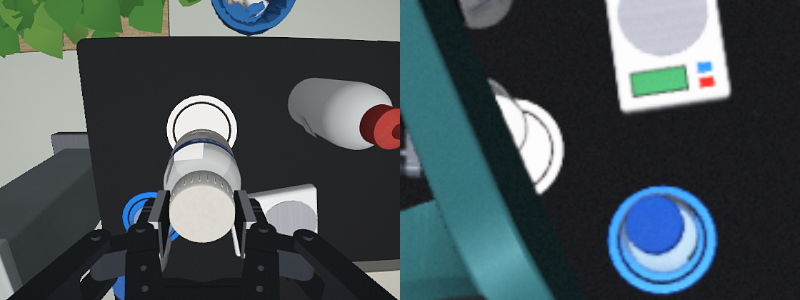

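Both coasters line up: white coaster at (201,128) in the half image directly under the bottle, blue bottle parked within its ring. Lowering and releasing white, then moving over the black vial.

Call:
jog_arm([
  [0,0,0.6,0,0,0,0.3],
  [0,0,0.5,0,0,0,0.3],
  [0,0,0.3,0,0,0,0.3],
  [0,0,0.17,0,0,0,0.3],
  [0,0,0.02,0,0,0,0.3],
])

```text
time_s: 17.52
ee_pos: [0.5123, 0.3703, 0.0757]
tool_rot: [0.0, 0.708, 0.707, 0.001]
contact_force: [-0.4, 0.3, -0.2]
width: 0.0394
grasp_force: 40.9
```

Call:
jog_arm([
  [0,0,0,0,0,0,0.3],
  [0,0,0,0,0,0,-0.45],
  [0,0,0,0,0,0,-0.45],
  [0,0,0,0,0,0,-0.45],
  [0,0,0,0,0,0,-0.45],
])

```text
time_s: 18.15
ee_pos: [0.5115, 0.3701, 0.0754]
tool_rot: [0.0, 0.707, 0.707, -0.0]
contact_force: [0.3, 0.5, -0.9]
width: 0.0621
grasp_force: 0.0
```

Call:
jog_arm([
  [0,0,-0.3,0,0,0,-0.45],
  [0,0,-0.8,0,0,0,-0.45],
  [-0.5,0.1,-0.2,0,0,0,-0.45],
  [-0.9,0.1,0,0,0,0,-0.45],
  [-0.9,0.1,0,0,0,0,-0.45],
])

```text
time_s: 18.77
ee_pos: [0.5302, 0.2312, 0.1551]
tool_rot: [0.001, 0.707, 0.707, 0.001]
contact_force: [1.1, -0.9, -0.2]
width: 0.0621
grasp_force: 0.0
```

Call:
jog_arm([
  [-0.9,0.1,0,0,0,0,-0.45],
  [-0.9,0.1,0,0,0,0,-0.45],
  [-0.9,0.1,0,0,0,0,-0.45],
  [-0.9,0.1,0,0,0,0,-0.45],
  [-0.9,0,0,0,0,0,-0.45],
])

```text
time_s: 19.4
ee_pos: [0.5542, -0.0399, 0.1549]
tool_rot: [0.001, 0.707, 0.707, 0.001]
contact_force: [0.0, -0.2, -0.1]
width: 0.0623
grasp_force: 0.0
```

Call:
jog_arm([
  [-0.68,0,0,0,0,0,-0.45],
  [0,0,0.5,0,0,0,-0.45],
  [0,0,0.7,0,0,0,-0.45],
  [0,0,0,0,0,0,-0.45],
  [0,0,0,0,0,0,-0.45],
])

```text
time_s: 20.02
ee_pos: [0.5542, -0.0789, 0.0829]
tool_rot: [0.001, 0.707, 0.707, 0.0]
contact_force: [0.4, 0.1, 0.7]
width: 0.062
grasp_force: 0.0
```

Run:
```python
from cap import *
print(arm.sense()['ee_pos'])
im=cap('wrist',.5527,-.0797,.061,r=.03); cap('top',.5115,.3698,.110); cap('top',.436,.2288,.135)
a=look('scene')[0][130:310,110:480]
cv2.imwrite('pics/m10.png',np.hstack([cv2.resize(im,(400,300)),cv2.resize(a,(400,300))])[...,::-1])
```

```text
[ 0.55424266 -0.07885536  0.08291366]
wrist [263 225] [301 263] ell [ 0.5539 -0.0794] [0.0217 0.0238] enc [ 0.5537 -0.0792] 0.0244 z 0.0583
top [168 196] [191 219] ell [0.5107 0.3662] [0.0415 0.0435] enc [0.5106 0.3661] 0.0451 z 0.11
top [241 238] [267 263] ell [0.4356 0.2279] [0.043 0.044] enc [0.4357 0.2278] 0.0457 z 0.1351
```

View pics/m10.png

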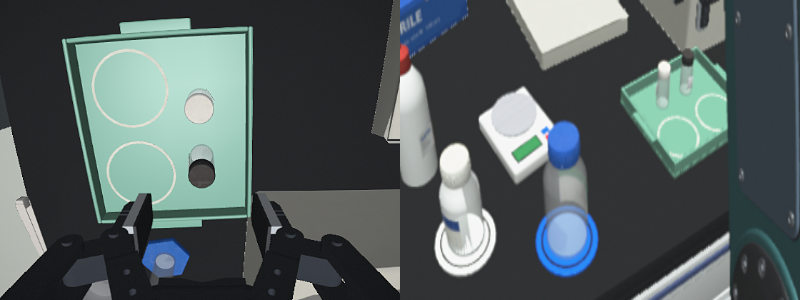

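Both bottles stand on their coasters. The black vial cap (202,172 in the half image) lies midway between the pads, with the two empty rings at (130,88) and (141,173). I'll fit the rings for the return, then grip the vial.

Run:
```python
from h import *
im,d,c=look('wrist'); s=cv2.cvtColor(im,cv2.COLOR_RGB2HSV)[...,1].astype(np.uint8)
th=cv2.morphologyEx(s,cv2.MORPH_BLACKHAT,np.ones((11,11)))>25
k=np.argwhere(th)[:,::-1]; w0=onz(c,k,.005)[:,:2]
for x,y in ((.4823,-.0142),(.4888,-.1023)):
    w=w0[np.abs(np.hypot(w0[:,0]-x,w0[:,1]-y)-.037)<.008]
    for _ in range(6):
        z=np.linalg.lstsq(np.c_[2*w,np.ones(len(w))],(w**2).sum(1),rcond=None)[0]; R=np.sqrt(z[2]+z[:2]@z[:2]); r=np.hypot(*(w0-z[:2]).T); w=w0[np.abs(r-R)<.003]
    print(z[:2].round(4),R.round(4),len(w))
```

```text
[ 0.4855 -0.0159] 0.0356 1350
[ 0.4899 -0.1036] 0.0356 1054
```

Call:
jog_arm([
  [0,0,0.5,0,0,0,-0.45],
  [0,0,0.4,0,0,0,-0.45],
  [0,0,0.15,0,0,0,-0.45],
  [0,0,0,0,0,0,-0.1],
  [0,0,0,0,0,0,0.2],
], squeeze=25)

```text
time_s: 20.9
ee_pos: [0.554, -0.0789, 0.0192]
tool_rot: [0.001, 0.707, 0.707, 0.0]
contact_force: [0.8, -0.3, 0.6]
width: 0.034
grasp_force: 0.0
```

Call:
jog_arm([
  [0,0,0,0,0,0,0.35],
  [0,0,0,0,0,0,0.6],
  [0,0,0,0,0,0,0.6],
  [0,0,0,0,0,0,0.6],
])

```text
time_s: 21.4
ee_pos: [0.5539, -0.0789, 0.0192]
tool_rot: [0.001, 0.707, 0.707, 0.0]
contact_force: [-0.2, -0.3, 6.3]
width: 0.0219
grasp_force: 24.5
```

Vial gripped. Before moving I'll check the clearance of the wash bottle and other furniture near the pan.

Run:
```python
from h import *
for n in ('top','scene'):
    z=np.load(n+'1.npz'); c=cams.get_calibration(n); P=cloud(c,z['d']).reshape(-1,3)
    for lo,hi in ((.02,.08),(.08,.15),(.15,.22),(.22,.4)):
        k=(P[:,2]>lo)&(P[:,2]<hi)&(P[:,0]>.53)&(P[:,0]<.75)
        for a,b in ((.30,.5),(0,.17)):
            q=P[k&(P[:,1]>a)&(P[:,1]<b)]
            if len(q)>20: print(n,lo,a,len(q),'x',np.percentile(q[:,0],[2,98]).round(3),'y',np.percentile(q[:,1],[2,98]).round(3))
```

```text
top 0.02 0.3 348 x [0.623 0.666] y [0.377 0.427]
top 0.02 0 824 x [0.534 0.75 ] y [0.003 0.136]
top 0.08 0.3 817 x [0.626 0.678] y [0.377 0.433]
top 0.15 0.3 398 x [0.641 0.697] y [0.35  0.422]
top 0.22 0 3529 x [0.709 0.748] y [0.002 0.089]
scene 0.02 0.3 935 x [0.623 0.65 ] y [0.379 0.439]
scene 0.02 0 563 x [0.537 0.749] y [0.004 0.137]
scene 0.08 0.3 1261 x [0.624 0.655] y [0.381 0.439]
scene 0.15 0.3 389 x [0.639 0.693] y [0.353 0.423]
scene 0.22 0 1082 x [0.707 0.745] y [0.002 0.09 ]
```

Call:
jog_arm([
  [0,0,-0.1,0,0,0,0.6],
  [0,0,-0.4,0,0,0,0.6],
  [0,0,-0.7,0,0,0,0.6],
  [0.3,0,0,0,0,0,0.6],
  [0.6,0,0,0,0,0,0.6],
])

```text
time_s: 22.02
ee_pos: [0.5534, -0.0246, 0.0905]
tool_rot: [0.0, 0.708, 0.706, 0.0]
contact_force: [-0.5, 0.1, -0.5]
width: 0.0222
grasp_force: 24.6
```

The wash-bottle spout reaches y≈.35 near the pan and the wrist camera would pass close to it. I'll turn the hand 42° so the camera sits on the robot's side, then go onto the pan.

Call:
jog_arm([
  [0.8,0,0,0,0,0,0.6],
  [0.8,0,0,0,0,0,0.6],
  [0.8,0,0,0,0,0,0.6],
  [0.5,0,0,0,0,0,0.6],
  [0.18,0,0,0,0,0,0.6],
])

```text
time_s: 22.65
ee_pos: [0.5521, 0.1621, 0.0894]
tool_rot: [-0.001, 0.706, 0.708, -0.001]
contact_force: [0.7, -0.1, -0.9]
width: 0.0221
grasp_force: 24.6
```

Call:
jog_arm([
  [0,0,0,0,0,-1,0.6],
  [0,0,0,0,0,-1,0.6],
  [0,0,0,0,0,-1,0.6],
  [0,0,0,0,0,-1,0.6],
  [0,0,0,0,0,-1,0.6],
])

```text
time_s: 23.28
ee_pos: [0.5527, 0.1593, 0.0897]
tool_rot: [-0.0, 0.499, 0.867, -0.001]
contact_force: [0.8, 0.5, -0.8]
width: 0.0222
grasp_force: 24.6
```

Call:
jog_arm([
  [0,0,0,0,0,-1,0.6],
  [0,0,0,0,0,-1,0.6],
  [0,0.6,0,0,0,0,0.6],
  [0,0.7,0,0,0,0,0.6],
  [0,0.57,0,0,0,0,0.6],
])

```text
time_s: 23.9
ee_pos: [0.6376, 0.2351, 0.0897]
tool_rot: [-0.0, 0.407, 0.913, -0.0]
contact_force: [0.8, -1.2, -0.4]
width: 0.0221
grasp_force: 24.6
```

Call:
jog_arm([
  [0,0,0,0,0,0,0.6],
  [0,0,0,0,0,0,0.6],
])

```text
time_s: 24.15
ee_pos: [0.6355, 0.2341, 0.0894]
tool_rot: [-0.001, 0.407, 0.913, -0.001]
contact_force: [-0.7, -0.3, 0.5]
width: 0.0224
grasp_force: 24.6
```

Run:
```python
from h import *
s=arm.sense(); print(s['ee_pos'],s['tool_rot'],s['width'])
im,d,c=look('wrist'); P=cloud(c,d); np.savez('pan.npz',im=im,d=d)
hsv=cv2.cvtColor(im,cv2.COLOR_RGB2HSV).astype(int)
m=(np.abs(P[...,2]-.03)<.0035)&(np.hypot(P[...,0]-.6365,P[...,1]-.2358)<.055)
w=P[m]; print(len(w),np.percentile(w,[1,50,99],axis=0).round(4).tolist())
k=(P[...,2]>.09)&(P[...,2]<.14)&(np.hypot(P[...,0]-s['ee_pos'][0],P[...,1]-s['ee_pos'][1])<.025)&(hsv[...,2]<90)
C=np.array([.6365,.2358]); T=s['ee_pos'][:2]; q=s['tool_rot']; from scipy.spatial.transform import Rotation as R
r=R.from_quat([*q[1:],q[0]]).as_matrix(); print('shift tool xy /60mm',(r.T@np.r_[C-T,0])/.06)
```

```text
[0.63547167 0.23405443 0.08935856] [-8.87040320e-04  4.07131204e-01  9.13368686e-01 -1.01993714e-03] 0.02238913061209565
9144 [[0.5984, 0.197, 0.0275], [0.6308, 0.2419, 0.029], [0.676, 0.2742, 0.0305]]
shift tool xy /60mm [ 1.01799149e-02  3.21945869e-02 -7.51964299e-05]
```

Call:
jog_arm([
  [0.01,0.03,0.35,0,0,0,0.6],
  [0,0,0.23,0,0,0,0.6],
  [0,0,0.12,0,0,0,0.6],
  [0,0,0.03,0,0,0,0.6],
  [0,0,0,0,0,0,0.6],
])

```text
time_s: 24.82
ee_pos: [0.6379, 0.2368, 0.0465]
tool_rot: [0.0, 0.407, 0.913, 0.0]
contact_force: [-0.5, -0.2, -0.7]
width: 0.0224
grasp_force: 24.6
```

Call:
jog_arm([
  [0,0,0.015,0,0,0,0.6],
  [0,0,0,0,0,0,0.6],
])

```text
time_s: 25.08
ee_pos: [0.638, 0.2369, 0.046]
tool_rot: [0.0, 0.407, 0.913, 0.0]
contact_force: [0.0, -1.3, -0.3]
width: 0.0222
grasp_force: 24.6
```

Call:
jog_arm([
  [0,-0.01,0.02,0,0,0,0.6],
  [0,0,0,0,0,0,0.6],
])

```text
time_s: 25.32
ee_pos: [0.6379, 0.2366, 0.0452]
tool_rot: [0.001, 0.407, 0.913, 0.0]
contact_force: [-0.1, 0.9, 5.3]
width: 0.0219
grasp_force: 25.0
```

Call:
jog_arm([
  [0,0,0.01,0,0,0,0.6],
  [0,0,0,0,0,0,0.6],
])

```text
time_s: 25.58
ee_pos: [0.638, 0.2367, 0.0452]
tool_rot: [0.001, 0.407, 0.913, 0.001]
contact_force: [-1.4, 0.2, 8.4]
width: 0.022
grasp_force: 25.5
```

Contact is made on the pan. Releasing, backing up and turning the hand back.

Call:
jog_arm([
  [0,0,0,0,0,0,0.4],
  [0,0,0,0,0,0,0.1],
  [0,0,0,0,0,0,-0.3],
  [0,0,0,0,0,0,-0.45],
  [0,0,0,0,0,0,-0.45],
])

```text
time_s: 26.2
ee_pos: [0.6372, 0.2363, 0.0437]
tool_rot: [-0.0, 0.407, 0.913, -0.0]
contact_force: [-0.3, -0.1, -0.1]
width: 0.0616
grasp_force: 0.0
```

Call:
jog_arm([
  [0,0,-0.2,0,0,0,-0.45],
  [0,0,-0.6,0,0,0,-0.45],
  [0,0,-1,0,0,0,-0.45],
  [0,-0.6,0,0,0,0,-0.45],
  [0,-0.7,0,0,0,0,-0.45],
])

```text
time_s: 26.82
ee_pos: [0.5801, 0.1842, 0.1539]
tool_rot: [0.002, 0.407, 0.914, 0.001]
contact_force: [0.4, 0.5, 0.3]
width: 0.0614
grasp_force: 0.0
```

Call:
jog_arm([
  [0,-0.57,0,0,0,1,-0.45],
  [0,0,0,0,0,1,-0.45],
  [0,0,0,0,0,1,-0.45],
  [0,0,0,0,0,1,-0.45],
  [0,0,0,0,0,1,-0.45],
])

```text
time_s: 27.45
ee_pos: [0.5542, 0.1613, 0.1529]
tool_rot: [0.0, 0.631, 0.776, 0.0]
contact_force: [0.1, -0.5, 0.0]
width: 0.0617
grasp_force: 0.0
```

Call:
jog_arm([
  [0,0,0,0,0,1,-0.45],
  [0,0,0,0,0,1,-0.45],
  [0,0,0,0,0,0,-0.45],
  [0,0,0,0,0,0,-0.45],
])

```text
time_s: 27.95
ee_pos: [0.554, 0.1614, 0.1523]
tool_rot: [0.0, 0.707, 0.708, 0.0]
contact_force: [-0.3, 0.4, 0.3]
width: 0.0619
grasp_force: 0.0
```

Run:
```python
from cap import *
print(arm.sense()['ee_pos'],arm.sense()['tool_rot'])
cap('top',.6365,.2358,.086,r=.03); cap('wrist',.6365,.2358,.086,r=.03)
cap('wrist',.5115,.369,.110);cap('scene',.6365,.2358,.086,r=.03)
```

```text
[0.55399468 0.16137997 0.15228255] [1.97353313e-04 7.06630865e-01 7.07582317e-01 2.13835360e-04]Traceback (most recent call last):
  File "<stdin>", line 3, in <module>
  File "cap.py", line 6, in cap
    cs,_=cv2.findContours(m,cv2.RETR_EXTERNAL,cv2.CHAIN_APPROX_NONE); k=max(cs,key=cv2.contourArea)[:,0,:]
                                                                        ~~~^^^^^^^^^^^^^^^^^^^^^^^^
ValueError: max() iterable argument is empty
```

Run:
```python
from cap import *
for a in (('wrist',.6365,.2358,.086,.011,.03),('scene',.6365,.2358,.086,.011,.03),('wrist',.5115,.369,.110)):
    try: im=cap(*a)
    except Exception as e: print(a,'none')
im=look('wrist')[0]; t=look('top')[0]; cv2.imwrite('pics/chk.png',np.hstack([cv2.resize(im,(400,300)),cv2.resize(t,(400,300))])[...,::-1])
```

```text
wrist [395  93] [432 128] ell [0.6381 0.235 ] [0.022  0.0243] enc [0.6378 0.235 ] 0.025 z 0.0843
scene [206 170] [218 180] ell [0.6316 0.2365] [0.023  0.0327] enc [0.6316 0.2359] 0.0342 z 0.0846
('wrist', 0.5115, 0.369, 0.11) none
```

The vial stands upright on the pan at (.638, .235) with its top at z≈.085, within 2 mm of the middle. Next I fetch the white bottle.

Call:
jog_arm([
  [0.6,-0.12,0,0,0,0,-0.45],
  [0.87,-0.17,0,0,0,0,-0.45],
  [0.87,-0.17,0,0,0,0,-0.45],
  [0.8,-0.17,0,0,0,0,-0.45],
  [0.34,-0.08,0,0,0,0,-0.45],
])

```text
time_s: 28.88
ee_pos: [0.5106, 0.3726, 0.1517]
tool_rot: [-0.0, 0.706, 0.708, 0.0]
contact_force: [-0.2, -0.4, 0.7]
width: 0.0618
grasp_force: 0.0
```

Call:
jog_arm([
  [0,0,0.4,0,0,0,-0.45],
  [0,0,0.3,0,0,0,-0.45],
  [0,0,0,0,0,0,-0.45],
  [0,0,0,0,0,0,-0.45],
])

```text
time_s: 29.38
ee_pos: [0.5119, 0.3697, 0.1101]
tool_rot: [0.0, 0.708, 0.707, 0.0]
contact_force: [0.4, -0.0, -0.3]
width: 0.0621
grasp_force: 0.0
```

Run:
```python
from cap import *
print(arm.sense()['ee_pos']); cap('wrist',.5115,.369,.110)
```

```text
[0.51192347 0.3696754  0.11009506]
wrist [243 220] [323 297] ell [0.512  0.3697] [0.0411 0.0436] enc [0.5119 0.37  ] 0.0444 z 0.1089
```

Call:
jog_arm([
  [0,0,0.3,0,0,0,-0.45],
  [0,0,0.28,0,0,0,-0.45],
  [0,0,0,0,0,0,-0.45],
  [0,0,0,0,0,0,-0.2],
  [0,0,0,0,0,0,-0.1],
], squeeze=40)

```text
time_s: 30.05
ee_pos: [0.5118, 0.3704, 0.0754]
tool_rot: [0.0, 0.707, 0.707, 0.0]
contact_force: [-0.5, 0.2, 0.1]
width: 0.0469
grasp_force: 0.0
```

Call:
jog_arm([
  [0,0,0,0,0,0,0.1],
  [0,0,0,0,0,0,0.3],
  [0,0,0,0,0,0,0.3],
  [0,0,0,0,0,0,0.3],
])

```text
time_s: 30.55
ee_pos: [0.5118, 0.3705, 0.0758]
tool_rot: [0.0, 0.707, 0.707, 0.001]
contact_force: [-0.8, 0.2, 6.2]
width: 0.0398
grasp_force: 40.4
```

Call:
jog_arm([
  [0,0,-0.1,0,0,0,0.3],
  [0,0,-0.5,0,0,0,0.3],
  [0,0,-0.8,0,0,0,0.3],
  [-0.17,0.12,-0.2,0,0,0,0.3],
  [-0.6,0.2,0,0,0,0,0.3],
])

```text
time_s: 31.18
ee_pos: [0.5314, 0.3248, 0.1721]
tool_rot: [0.0, 0.706, 0.708, 0.001]
contact_force: [0.4, -1.3, -1.2]
width: 0.04
grasp_force: 40.7
```

Call:
jog_arm([
  [-0.8,0.3,0,0,0,0,0.3],
  [-0.8,0.2,0,0,0,0,0.3],
  [-0.8,0,0,0,0,0,0.3],
  [-0.8,0,0,0,0,0,0.3],
  [-0.8,0,0,0,0,0,0.3],
])

```text
time_s: 31.8
ee_pos: [0.5595, 0.0818, 0.17]
tool_rot: [-0.0, 0.707, 0.707, -0.001]
contact_force: [0.4, -0.6, -1.8]
width: 0.0397
grasp_force: 40.7
```

Call:
jog_arm([
  [-0.8,-0.25,0,0,0,0,0.3],
  [-0.8,-0.25,0,0,0,0,0.3],
  [-0.7,-0.25,0,0,0,0,0.3],
  [-0.6,-0.25,0,0,0,0,0.3],
  [-0.21,-0.2,0,0,0,0,0.3],
])

```text
time_s: 32.42
ee_pos: [0.4869, -0.1045, 0.1703]
tool_rot: [-0.001, 0.708, 0.706, -0.001]
contact_force: [0.2, 0.3, -0.8]
width: 0.04
grasp_force: 40.7
```

Call:
jog_arm([
  [0,0,0,0,0,0,0.3],
  [0,0,0.6,0,0,0,0.3],
  [0,0,0.4,0,0,0,0.3],
  [0,0,0,0,0,0,0.3],
  [0,0,0,0,0,0,0.3],
])

```text
time_s: 33.05
ee_pos: [0.4891, -0.1021, 0.1116]
tool_rot: [0.0, 0.707, 0.707, 0.0]
contact_force: [0.6, -0.7, -0.4]
width: 0.0395
grasp_force: 40.8
```

Call:
jog_arm([
  [0,0,0.3,0,0,0,0.3],
  [0,0,0.2,0,0,0,0.3],
  [0,0,0.08,0,0,0,0.3],
  [0,0,0,0,0,0,0.3],
  [0,0,0,0,0,0,0.3],
])

```text
time_s: 33.67
ee_pos: [0.4886, -0.1028, 0.0766]
tool_rot: [0.0, 0.707, 0.707, 0.0]
contact_force: [0.6, 0.3, -0.6]
width: 0.0397
grasp_force: 40.8
```

Call:
jog_arm([
  [0,0,0.015,0,0,0,0.3],
  [0,0,0,0,0,0,0.3],
])

```text
time_s: 33.92
ee_pos: [0.4887, -0.1027, 0.0758]
tool_rot: [0.0, 0.707, 0.707, 0.0]
contact_force: [0.5, 1.2, 2.5]
width: 0.0394
grasp_force: 41.2
```

Call:
jog_arm([
  [0,0,0.01,0,0,0,0.3],
  [0,0,0,0,0,0,-0.45],
  [0,0,0,0,0,0,-0.45],
  [0,0,0,0,0,0,-0.45],
  [0,0,0,0,0,0,-0.45],
])

```text
time_s: 34.55
ee_pos: [0.4882, -0.1026, 0.0746]
tool_rot: [-0.0, 0.707, 0.707, -0.0]
contact_force: [0.4, -0.7, 0.6]
width: 0.0621
grasp_force: 0.0
```

Call:
jog_arm([
  [0,0,-0.3,0,0,0,-0.45],
  [0,0,-0.8,0,0,0,-0.45],
  [0.3,-0.07,-0.25,0,0,0,-0.45],
  [0.9,-0.15,0,0,0,0,-0.45],
  [0.9,-0.15,0,0,0,0,-0.45],
])

```text
time_s: 35.17
ee_pos: [0.4654, 0.025, 0.1556]
tool_rot: [-0.0, 0.708, 0.706, 0.0]
contact_force: [0.8, 0.2, 0.5]
width: 0.062
grasp_force: 0.0
```

Call:
jog_arm([
  [0.9,-0.15,0,0,0,0,-0.45],
  [0.9,-0.15,0,0,0,0,-0.45],
  [0.9,-0.15,0,0,0,0,-0.45],
  [0.6,-0.05,0,0,0,0,-0.45],
  [0.13,0,0,0,0,0,-0.45],
])

```text
time_s: 35.8
ee_pos: [0.4349, 0.2313, 0.1551]
tool_rot: [-0.0, 0.706, 0.708, -0.0]
contact_force: [-0.5, -0.3, 0.3]
width: 0.0615
grasp_force: 0.0
```

Call:
jog_arm([
  [0,0,0.4,0,0,0,-0.45],
  [0,0,0,0,0,0,-0.45],
  [0,0,0,0,0,0,-0.45],
])

```text
time_s: 36.17
ee_pos: [0.4362, 0.2286, 0.1319]
tool_rot: [-0.0, 0.708, 0.707, -0.0]
contact_force: [0.2, -0.3, 0.3]
width: 0.062
grasp_force: 0.0
```

Run:
```python
from cap import *
print(arm.sense()['ee_pos']); cap('wrist',.4365,.229,.135); cap('top',.4885,-.1025,.111)
```

```text
[0.43622557 0.22858938 0.1318721 ]
wrist [240 217] [326 300] ell [0.4366 0.23  ] [0.0435 0.0459] enc [0.4374 0.2303] 0.047 z 0.1338
top [429 216] [452 240] ell [ 0.4876 -0.1038] [0.0413 0.0431] enc [ 0.4875 -0.1034] 0.0446 z 0.1101
```

White is back within about 1 mm of its original top-view reading. Gripping blue.

Call:
jog_arm([
  [0.01,0,0.3,0,0,0,-0.45],
  [0,0,0.23,0,0,0,-0.45],
  [0,0,0,0,0,0,-0.45],
  [0,0,0,0,0,0,-0.2],
  [0,0,0,0,0,0,-0.1],
])

```text
time_s: 36.9
ee_pos: [0.4368, 0.23, 0.1004]
tool_rot: [0.0, 0.707, 0.707, 0.0]
contact_force: [0.0, -0.4, -1.2]
width: 0.0472
grasp_force: 0.0
```

Call:
jog_arm([
  [0,0,0,0,0,0,0.1],
  [0,0,0,0,0,0,0.3],
  [0,0,0,0,0,0,0.3],
  [0,0,0,0,0,0,0.3],
])

```text
time_s: 37.4
ee_pos: [0.4368, 0.23, 0.1007]
tool_rot: [0.0, 0.707, 0.707, 0.001]
contact_force: [-0.3, -1.3, 5.6]
width: 0.0418
grasp_force: 40.3
```

Call:
jog_arm([
  [0,0,-0.1,0,0,0,0.3],
  [0,0,-0.3,0,0,0,0.3],
  [0,0,-0.5,0,0,0,0.3],
  [-0.2,0.05,-0.1,0,0,0,0.3],
  [-0.5,0.1,0,0,0,0,0.3],
])

```text
time_s: 38.02
ee_pos: [0.4456, 0.1876, 0.1601]
tool_rot: [0.0, 0.707, 0.708, 0.001]
contact_force: [0.7, -1.3, -2.2]
width: 0.0417
grasp_force: 41.2
```

Call:
jog_arm([
  [-0.7,0.13,0,0,0,0,0.3],
  [-0.7,0.13,0,0,0,0,0.3],
  [-0.7,0.13,0,0,0,0,0.3],
  [-0.7,0.13,0,0,0,0,0.3],
  [-0.4,0.08,0,0,0,0,0.3],
])

```text
time_s: 38.65
ee_pos: [0.4806, -0.0069, 0.159]
tool_rot: [-0.0, 0.708, 0.706, -0.001]
contact_force: [-0.6, 0.8, -3.5]
width: 0.0417
grasp_force: 41.2
```

Call:
jog_arm([
  [-0.16,0.01,0,0,0,0,0.3],
  [0,0,0,0,0,0,0.3],
  [0,0,0.4,0,0,0,0.3],
  [0,0,0,0,0,0,0.3],
  [0,0,0,0,0,0,0.3],
])

```text
time_s: 39.28
ee_pos: [0.4816, -0.0131, 0.1362]
tool_rot: [-0.0, 0.707, 0.707, -0.0]
contact_force: [0.8, 1.0, -1.8]
width: 0.0419
grasp_force: 41.7
```

Call:
jog_arm([
  [-0.01,0.01,0.3,0,0,0,0.3],
  [0,0,0.17,0,0,0,0.3],
  [0,0,0.07,0,0,0,0.3],
  [0,0,0,0,0,0,0.3],
  [0,0,0,0,0,0,0.3],
])

```text
time_s: 39.9
ee_pos: [0.4827, -0.0145, 0.1039]
tool_rot: [0.0, 0.707, 0.707, 0.0]
contact_force: [-0.6, -0.3, -3.2]
width: 0.0419
grasp_force: 41.7
```

Call:
jog_arm([
  [0,0,0.015,0,0,0,0.3],
  [0,0,0,0,0,0,0.3],
])

```text
time_s: 40.15
ee_pos: [0.4824, -0.0145, 0.1027]
tool_rot: [0.0, 0.707, 0.707, 0.0]
contact_force: [0.1, -0.1, -2.3]
width: 0.0415
grasp_force: 41.7
```

Call:
jog_arm([
  [0.01,0,0.01,0,0,0,0.3],
  [0,0,0,0,0,0,0.3],
])

```text
time_s: 40.4
ee_pos: [0.4823, -0.0138, 0.102]
tool_rot: [-0.0, 0.707, 0.707, -0.0]
contact_force: [0.1, -0.2, -2.8]
width: 0.0414
grasp_force: 41.7
```

Call:
jog_arm([
  [0,0,0.01,0,0,0,0.3],
  [0,0,0,0,0,0,0.3],
])

```text
time_s: 40.65
ee_pos: [0.4823, -0.0138, 0.1014]
tool_rot: [-0.0, 0.707, 0.707, -0.0]
contact_force: [-0.5, 0.7, -3.5]
width: 0.0416
grasp_force: 41.7
```

Call:
jog_arm([
  [0,0,0.015,0,0,0,0.3],
  [0,0,0,0,0,0,0.3],
])

```text
time_s: 40.9
ee_pos: [0.4825, -0.0139, 0.1008]
tool_rot: [0.0, 0.707, 0.707, 0.0]
contact_force: [-1.9, 0.4, 2.5]
width: 0.0418
grasp_force: 42.2
```

Call:
jog_arm([
  [0,0,0.005,0,0,0,0.3],
  [0,0,0,0,0,0,0.3],
])

```text
time_s: 41.15
ee_pos: [0.4825, -0.0138, 0.1008]
tool_rot: [0.0, 0.707, 0.707, 0.0]
contact_force: [-2.2, -0.1, 6.9]
width: 0.0414
grasp_force: 42.6
```

Seated. Releasing, lifting, measuring and checking both bottles.

Call:
jog_arm([
  [0,0,0,0,0,0,-0.45],
  [0,0,0,0,0,0,-0.45],
  [0,0,0,0,0,0,-0.45],
  [0,0,0,0,0,0,-0.45],
  [0,0,-0.2,0,0,0,-0.45],
])

```text
time_s: 41.78
ee_pos: [0.4814, -0.0137, 0.1119]
tool_rot: [-0.001, 0.707, 0.707, -0.001]
contact_force: [-0.1, 0.1, 0.1]
width: 0.062
grasp_force: 0.0
```

Call:
jog_arm([
  [0,0,-0.5,0,0,0,-0.45],
  [0,0,-1,0,0,0,-0.45],
  [0,0,-1,0,0,0,-0.45],
  [0,0,0,0,0,0,-0.45],
  [0,0,0,0,0,0,-0.45],
])

```text
time_s: 42.4
ee_pos: [0.482, -0.0137, 0.2624]
tool_rot: [0.0, 0.707, 0.707, 0.0]
contact_force: [-0.9, 0.1, 0.1]
width: 0.0619
grasp_force: 0.0
```

Run:
```python
from cap import *
print(arm.sense()['ee_pos'],arm.sense()['time_s'])
im=cap('wrist',.4823,-.0142,.136); cap('wrist',.4888,-.1025,.111); cap('wrist',.551,-.0253,.061,r=.03)
t=look('top')[0]; a=look('scene')[0][130:310,110:480]
cv2.imwrite('pics/m14.png',np.hstack([cv2.resize(im,(400,300)),cv2.resize(a,(400,300))])[...,::-1])
```

```text
[ 0.48199361 -0.0137385   0.26244129] 42.4
wrist [258 170] [308 220] ell [ 0.4824 -0.0143] [0.0433 0.0444] enc [ 0.4823 -0.014 ] 0.0455 z 0.1338
wrist [270 254] [311 293] ell [ 0.4889 -0.1027] [0.0413 0.0435] enc [ 0.4886 -0.1022] 0.0451 z 0.1088
wrist [338 177] [359 198] ell [ 0.5509 -0.0252] [0.0219 0.0231] enc [ 0.5506 -0.0253] 0.0239 z 0.0583
```

View pics/m14.png

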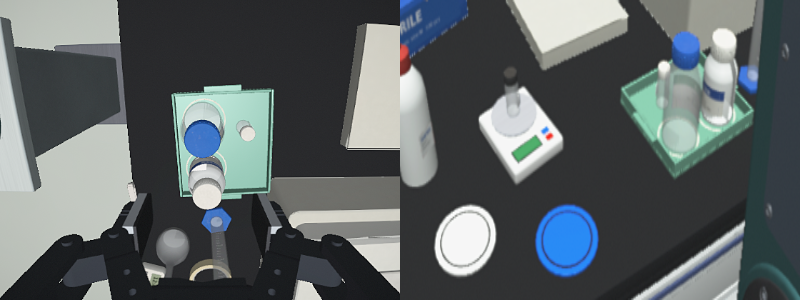

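Both bottles read within 1 mm of their starting measurements, and the white vial hasn't moved. The black vial stands on the pan (511,90 in the right half). The gripper is clear and touching nothing, so I'm handing in.

```bash
python3 -c "
from station import arm
print(arm.job_done())"
```

```text
the job is handed in; nothing more can be done
None
```

I handed the job in at about 42 s: the black-capped vial stands within about 2 mm of the pan's middle, both bottles read within 1 mm of their starting spots, and the white-capped vial is unmoved, but an early mis-grasp pressed shut fingertips on the blue cap at about 60 N and tilted that bottle about 8° before it righted itself.

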